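# Open the bayonet filter housing

## Robot

A 6-joint arm with a two-finger parallel gripper is mounted at the origin on the work surface; the furniture and walls round the work are solid. World frame = base frame: x ahead of the robot, y to its left, z up, the work surface at z = 0. Lengths are in mm, angles in rad, forces in N, time in s.
With the tool pointing down it reaches from about 275 to 725 mm from the base axis. Payload 5.6 kg.
Tool frame: the origin (TCP) lies at the very end of the fingers, on their centre line; the grasp point (between the pads) lies 19 mm behind it; y points along the fingers, x is the direction in which the jaws open and shut, and the axes are right-handed (so a half turn about y gives the same grasp; the last joint's range is limited). The gripper opens to 85 mm and grips with 20 to 120 N. Pads are 22 mm wide; open, the fingers measure 114 mm over their backs; the gripper's body (76 mm by 85 mm) begins 54 mm behind the grasp point. The pads swing forward as they close: fully open they stand 13 mm farther back than shut.
Start: joints at [-1.062, 0.255, 0.108, 0, -1.424, -0.285], TCP at [122.086, -536.272, 231.283] pointing down, gripper open.
Joint ranges: [-2.95, 2.95], [-1.21, 1.97], [-1.09, 1.5], [-2.87, 1.71], [-2.94, -0.07], [-3.05, 3.05]. Speed limits (rad/s): [2.57, 2.57, 3.14, 3.14, 3.14, 3.14].

## Interface

Orientations are given as a 3x3 rotation matrix whose columns are the frame's x, y, z axes.
In Python, from station import arm, eyes, job gives the robot as it stands.
- The arm moves only by the shell command python3 -m pendant 'ROWS' [OPENING] [FORCE]. ROWS is JSON, a list of rows, each an object with "xyz": the shift along the tool's x, y, z in mm, a list of three; "twist": the turn, a rotation vector about the tool's x, y, z in degrees, a list of three. A call has 1 to 5 rows; each row is the pose to reach, as a shift and turn from the pose measured when the call began, along the tool's axes at that moment; what a row does not reach only later rows make up. A row lasts 1/8 s, in which the tool goes at most 62.5 mm and 10.7 degrees, less where a joint would pass 70% of its speed; a pose out of reach is approached as far as the arm can. A call with a gripper value outside its range is refused whole. OPENING is the closure, from 0 (fully open) to 1 (shut), set as the call begins (- or left out, the last holds). The fingers move at their own pace and stop on an object; FORCE is the grip in N (left out, the last holds). Time passes only in rows, so rows that repeat a pose let the fingers close. It gives the time, the measured TCP pose, the force and the opening at its end, in the units of the state.
- arm.get_obs(): the state, without advancing time (a new reading comes with each control period).
- eyes.camera(name): name is "side" or "top"; returns a dict with "color" (400x640x3 uint8, blue, green, red), "mtx" (3x3 intrinsics, pixels), "k1" (the pictures are not rectified: a ray, as slopes to the right and down, at radius r is drawn at 1 + k1 r^2 times it, then the intrinsics apply), "R" (3x3) and "t" (3): a world point X has camera coordinates R X + t. Camera axes: x right, y down, z forward; pixel columns grow to the right and rows downward; lengths in mm; the calibration is good to about 2 mm. A picture is of the moment at which its call begins. There is no depth.
- job.job_done(): hands the job in, once; it reports no verdict.
The state is a dict: "t": time; "joints": joint angles; "joint_vel": joint speeds; "joint_torque": joint torques, N m; "position": TCP position; "eef_rot": TCP orientation; "contact_force": force on the tool from outside, world axes, zero at the start; "wrist_torque": the same for the moment, N m; "grip_width": finger opening in mm.
Only numpy, scipy, OpenCV 4.12 (cv2) and the standard library are available. Lean on these libraries where they do the work, as an engineer would, in place of code of your own. Each camera call takes 0.05 s, during which the arm holds its last target.

## Task

Open the filter housing so that its filter can be changed: turn the bayonet cover anticlockwise (seen from above) until it comes up against its stop, without wrenching the housing round on its rubber mount, lift the cover off, and set it down gently, right way up, flat on the floor of the shallow steel tray. Leave the specimen cup and the timer where they stand.

Things in the scene. Friction and masses are not known exactly. Their poses are not given: they have to be found in the camera images.
- cover: Grey bayonet cover (about 0.3 kg, 73 mm high) on the round aluminium filter housing. Origin: centre of its underside, on the housing's axis, z up; 77 mm above the worktop while locked. Upward from it: a plug of radius 38 mm (0 to 20 mm), a disc of radius 60 mm (20.5 to 30.5 mm), the grip block (to 72.5 mm). Sprung from below with about 6 N net; it must rise 20 mm to come clear.
- cover_grip (a point): Centre of the cover's grip block, 56 mm above the cover's underside, 25 mm above its disc, 16 mm below the block's top; axes as the cover's. The block is 84 mm long along x and 44 mm wide along y, its sides straight and upright: pinch it across the 44 mm. Turn it anticlockwise seen from above (positive about z).
- cover_lugs (a point): On the cover's axis, 6 mm above its underside: level of its two lugs along +x and -x, 22 mm wide, 8 mm high, out to radius 49 mm, hidden under the housing's inward tabs. Anticlockwise there is a hard stop after 45 to 95 degrees, depending on how far the cover was tightened; only at the stop or up to 10 degrees short of it do the lugs pass the gaps and the cover lifts straight up.
- mount (a joint): Twist of the housing's bowl on its rubber mount, rad, positive anticlockwise from above, 0 when relaxed; a spring of 6 N m per rad. Turning the cover rubs with 0.05 to 0.4 N m. More than 0.25 either way (1.5 N m) is wrenching. The housing's foot (radius 76 mm) is fixed to the worktop, rim 95 mm high, bowl radius 65 mm, two low nozzles out to radius 90 mm.
- tray_in (a point): Centre of the inner floor of the shallow open steel tray, 4 mm above the worktop; x and y along its sides. Floor 170 mm along x and 190 mm along y, walls 4 mm thick, rim 18 mm above the floor. Loose, 0.9 kg. The cover stands on this floor on its plug; its disc stays above the rim. Housing and tray may change sides (left or right of the robot).
- cup: Bystander: white-lidded specimen cup, 52 mm across and 62 mm high, loose; origin at the centre of its underside.
- timer: Bystander: flat bench timer, 70 x 66 x 19 mm, loose, lying between the housing and the tray; origin at the centre of its underside.

How it is judged (in metres and radians):
On the way:
1. the cover is unlocked and lifted clear of the housing, upright (height (world z) of cover above 0.105 m and angle between cover's own z axis and vertical below 0.35 rad), for 0.1 s.
At the end, for the whole second after the job is handed in: The cover stands at rest in the tray, right way up (within 3.4 degrees), its underside on the tray's floor (within 4 mm), its centre no more than 37 mm (along x) and 47 mm (along y) from the floor's centre, the tray flat on the worktop (x of cover in the frame of tray_in between -0.037 and 0.037 m and y of cover in the frame of tray_in between -0.047 and 0.047 m and z of cover in the frame of tray_in between -0.004 and 0.004 m and angle between cover's own z axis and vertical below 0.06 rad and height (world z) of tray_in below 0.008 m and linear speed of cover below 0.02 m/s and angular speed of cover below 0.1 rad/s); the robot touches nothing.
It fails at once if the housing is wrenched round more than 0.25 rad on its mount (value of joint mount above 0.25 rad or value of joint mount below -0.25 rad).
It fails at once if the cover falls or is slammed onto the tray (faster than 0.5 m/s within 15 mm of its floor) (horizontal distance between cover and tray_in below 0.12 m and z of cover in the frame of tray_in below 0.015 m and linear speed of cover above 0.5 m/s).
It fails at once if the cup is shifted more than 30 mm or tipped over (distance of cup from where it was at the start of the episode above 0.03 m or angle between cup's own z axis and vertical above 0.5 rad).
It fails at once if the timer is shifted more than 30 mm (distance of timer from where it was at the start of the episode above 0.03 m).
It also fails if it takes over 51 s, if anything falls off the work surface, if the arm or the gripper's body presses on something with over 40 N, if the wrist force passes 120 N, or if a joint passes its speed limit or range.

## Working session

There is one attempt and no reset: what is moved stays moved. The work goes in short steps, Python scripts to look and compute and a shell command to move; the robot and the scene stay as the last step left them, time stands still between calls to the robot, and variables do not carry over. Pictures are saved under pics/ and viewed, and the job is handed in when it is done.

```bash
ls; mkdir -p pics; python3 - <<'E'
from station import arm, eyes, job
import cv2,json
o=arm.get_obs()
for k,v in o.items(): print(k,v)
for n in("side","top"):
    c=eyes.camera(n); cv2.imwrite(f"pics/{n}0.png",c["color"])
    print(n,c["mtx"],c["k1"],c["R"],c["t"])
E
```

```text
pics
t 0.0
joints [-1.06239955e+00  2.55743196e-01  1.06997265e-01 -4.74096121e-04
 -1.42388084e+00 -2.84624004e-01]
joint_vel [ 3.59100635e-04 -1.28983163e-04  5.60912681e-04  7.50558249e-05
  4.33734103e-04  3.51709457e-04]
joint_torque [-8.35059764e-04 -3.86629200e+01  2.37944394e+01  5.36535278e+00
 -6.07760274e-03 -4.89041963e-05]
position [ 122.011702   -535.79018141  230.39500875]
eef_rot [[-2.21841357e-01 -4.81338907e-04 -9.75082653e-01]
 [ 9.75080943e-01  1.82722299e-03 -2.21841870e-01]
 [ 1.88847456e-03 -9.99998215e-01  6.39907676e-05]]
contact_force [-0.53194416 -0.14758687  0.4314053 ]
wrist_torque [-0.02238686  0.01009991 -0.01118909]
grip_width 85.51600344850696
side [[388.61211834   0.         321.92794129]
 [  0.         388.61211834 206.97953707]
 [  0.           0.           1.        ]] -0.07443341761373529 [[-0.82624056  0.562694   -0.02649517]
 [ 0.28831912  0.38201473 -0.87803009]
 [-0.48394072 -0.73310314 -0.4778715 ]] [ 411.08978405  -16.19374913 1119.57294354]
top [[389.52491056   0.         313.85363419]
 [  0.         389.52491056 201.01815256]
 [  0.           0.           1.        ]] -0.012250120552590926 [[-0.02750116 -0.99913795  0.03109744]
 [-0.98075136  0.02095282 -0.19413332]
 [ 0.19331439 -0.03583775 -0.98048213]] [-38.38674712 491.6427436  853.73566526]
```

View pics/side0.png

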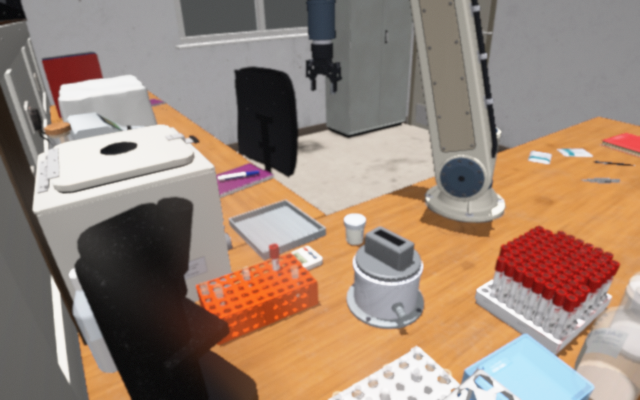

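View pics/top0.png

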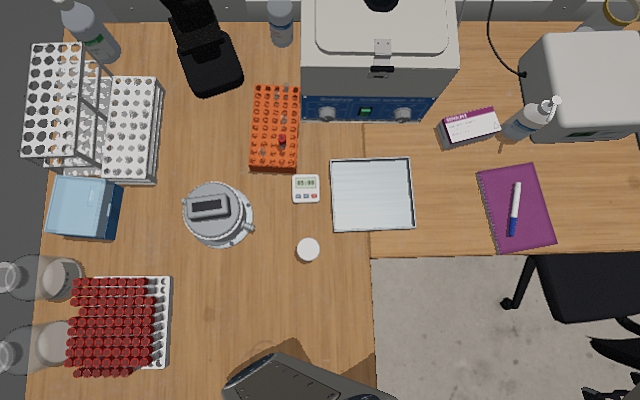

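The top view shows the cover at about (208,207), the timer at (306,188), the cup at (308,250) and the tray at (372,194). The side view shows the cover at about (389,248). Next I'll zoom in and build the measuring helpers.

```bash
cat > h.py <<'E'
import numpy as np, cv2
def ray(c,u,v):
    K=c["mtx"]; d=np.array([[[u,v]]],float)
    p=cv2.undistortPoints(d,K,np.array([c["k1"],0,0,0,0.]))[0,0]
    R=np.array(c["R"]);t=np.array(c["t"])
    return -R.T@t, R.T@np.array([p[0],p[1],1])
def onz(c,u,v,z):
    o,d=ray(c,u,v); return o+d*(z-o[2])/d[2]
def proj(c,X):
    return cv2.projectPoints(np.array(X,float).reshape(-1,1,3),cv2.Rodrigues(np.array(c["R"]))[0],np.array(c["t"],float),c["mtx"],np.array([c["k1"],0,0,0,0.]))[0][:,0]
def tri(c1,p1,c2,p2):
    o1,d1=ray(c1,*p1);o2,d2=ray(c2,*p2)
    A=np.stack([d1,-d2],1);s=np.linalg.lstsq(A,o2-o1,rcond=None)[0]
    a=o1+d1*s[0];b=o2+d2*s[1];return (a+b)/2,np.linalg.norm(a-b)
E
python3 - <<'E'
import cv2
a=cv2.imread("pics/top0.png");b=cv2.imread("pics/side0.png")
cv2.imwrite("pics/ct.png",cv2.resize(a[165:265,165:275],None,fx=5.4,fy=5.4,interpolation=cv2.INTER_CUBIC))
cv2.imwrite("pics/ct2.png",cv2.resize(a[140:270,280:430],None,fx=4.5,fy=4.5,interpolation=cv2.INTER_CUBIC))
cv2.imwrite("pics/cs.png",cv2.resize(b[215:335,335:435],None,fx=4.9,fy=4.9,interpolation=cv2.INTER_CUBIC))
E
```

```text
(no output)
```

View pics/ct.png

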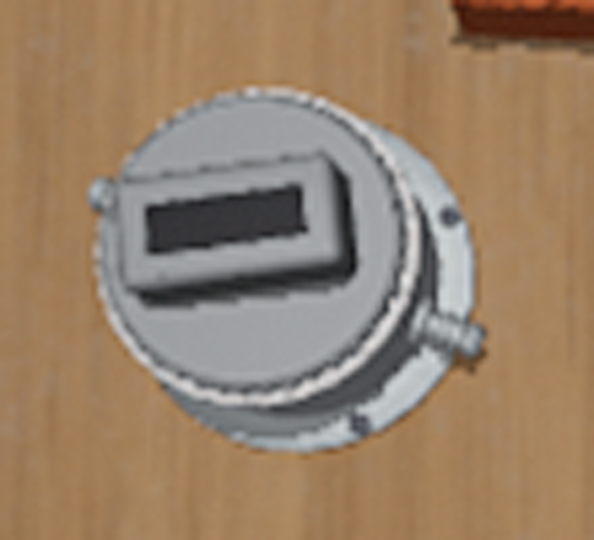

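View pics/cs.png

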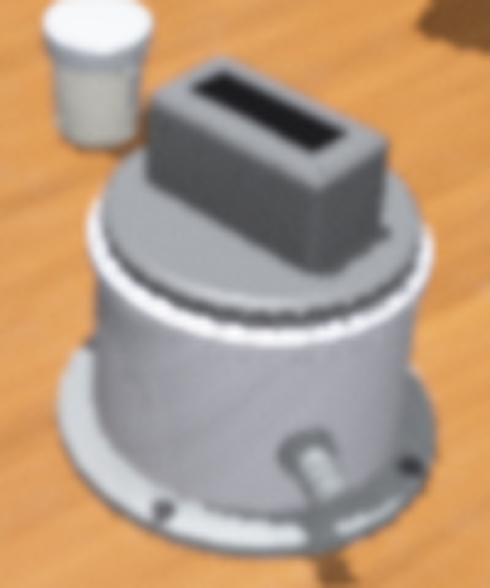

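View pics/ct2.png

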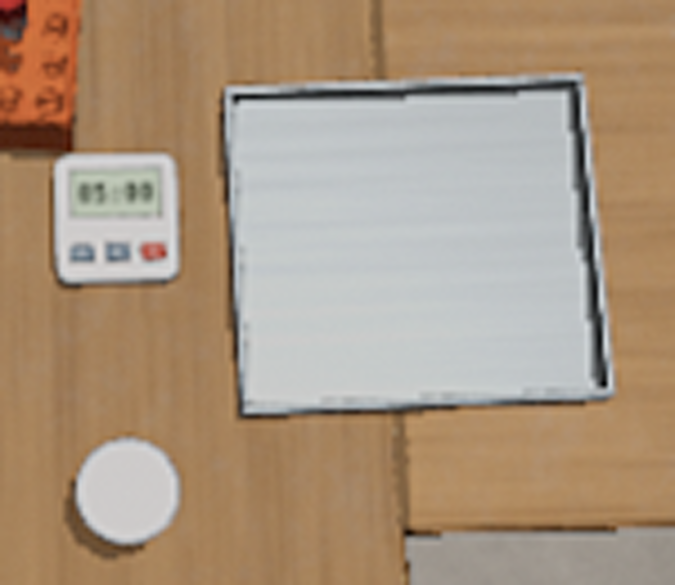

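```bash
cat > m.py <<'E'
from h import *
from station import arm, eyes
import sys
def slot(c,box,thr):
    x0,x1,y0,y1=box; g=c["color"][y0:y1,x0:x1].max(2)
    m=(g<thr).astype(np.uint8)
    n,l,s,ce=cv2.connectedComponentsWithStats(m,connectivity=4)
    return [(ce[i]+[x0,y0],s[i,4],(l==i)) for i in range(1,n) if s[i,4]>25],(x0,y0)
E
python3 - <<'E'
from m import *
T=eyes.camera("top");S=eyes.camera("side")
R={}
for n,c,b in(("top",T,(180,235,185,225)),("side",S,(360,420,222,255))):
    L,off=slot(c,b,65)
    for ce,a,_ in L: print(n,ce,a)
    k=max(L,key=lambda q:q[1]) ; R[n]=k
    ys,xs=np.nonzero(k[2]); P=np.array([onz(c,x+off[0],y+off[1],149.5)[:2] for x,y in zip(xs,ys)])
    print(cv2.minAreaRect(P.astype(np.float32)),P.mean(0))
print(tri(T,R["top"][0],S,R["side"][0]))
f=lambda u,v,x0,y0,k:(x0+(u+.5)/k-.5,y0+(v+.5)/k-.5)
# block top face corners (top crop)
for uv in((120,183),(325,153),(338,262),(130,290)): print("blk",onz(T,*f(*uv,165,165,5.4),149.5).round(1))
C=[onz(T,*f(*uv,280,140,4.5),22)[:2] for uv in((225,88),(583,75),(612,397),(243,413))]
print("tray",np.round(C,1),np.mean(C,0)); C=np.array(C)
for i in range(4): d=C[(i+1)%4]-C[i]; print(np.linalg.norm(d),np.degrees(np.arctan2(d[1],d[0])))
print("cup",onz(T,*f(128,491,280,140,4.5),62),"timer",onz(T,*f(117,219,280,140,4.5),19))
# rim ellipse: bright ring: left 97,right 415ish top 88 bottom 405
for uv in((97,245),(415,245),(255,88),(255,405)): print("rim",onz(T,*f(*uv,165,165,5.4),95).round(1))
# disc centre by side view
g=lambda u,v:f(u,v,335,215,4.9)
for uv in((88,240),(432,240),(260,342)): print("rimS",onz(S,*g(*uv),95).round(1))
for uv in((148,115),(225,60),(385,140),(315,185)): print("blkS",onz(S,*g(*uv),149.5).round(1))
E
```

```text
top [215.36231884 214.10869565] 138
top [206.12083333 205.22083333] 240
((466.6637878417969, 172.08876037597656), (17.65058135986328, 57.715850830078125), 7.170292377471924) [466.68304337 172.58816997]
side [389.64492754 237.45652174] 138
((466.86468505859375, 175.28623962402344), (13.916518211364746, 55.46995544433594), 7.364372730255127) [466.48486349 176.35449003]
(array([465.92357427, 173.98705167, 148.00407681]), np.float64(2.9087140361660797))
blk [481.5 212.  149.5]
blk [491.5 135.3 149.5]
blk [449.5 129.8 149.5]
blk [440.6 206.9 149.5]
tray [[ 599.2  -92.8]
 [ 603.2 -289.4]
 [ 425.7 -291.5]
 [ 422.   -95.9]] [ 512.51730701 -192.40206941]
196.73326764315448 -88.83741824992397
177.46407944805847 -179.3368960101313
195.61819078621483 91.10260352009877
177.25308579872555 1.0229908155034213
cup [379.93298987 -34.01982528  62.        ] timer [528.13139186 -32.49150889  19.        ]
rim [467.8 236.3  95. ]
rim [465.  109.3  95. ]
rim [531.4 174.8  95. ]
rim [402.1 171.9  95. ]
rimS [522.  141.1  95. ]
rimS [418.2 218.3  95. ]
rimS [510.2 223.5  95. ]
blkS [503.3 151.6 149.5]
blkS [455.2 139.7 149.5]
blkS [446.2 214.6 149.5]
blkS [485.5 219.7 149.5]
```

```bash
cat > go.py <<'E'
# go.py x y z yaw_deg : shift (tool axes) and twist to a tool-down pose with jaw x axis at yaw
import sys,numpy as np
from scipy.spatial.transform import Rotation as Ro
from station import arm
o=arm.get_obs();R=np.array(o["eef_rot"]);p=np.array(o["position"])
x,y,z,w=map(float,sys.argv[1:5]);w=np.radians(w)
X=np.array([np.cos(w),np.sin(w),0]);Y=np.array([0,0,-1.]);G=np.stack([X,Y,np.cross(X,Y)],1)
d=R.T@(np.array([x,y,z])-p);tw=np.degrees(Ro.from_matrix(R.T@G).as_rotvec())
print("t",o["t"],"p",p.round(1),"yaw",np.degrees(np.arctan2(R[1,0],R[0,0])).round(2),"F",np.round(o["contact_force"],1),"M",np.round(o["wrist_torque"],2),"grip",o["grip_width"])
print("shift",d.round(1),np.linalg.norm(d).round(1),"twist",tw.round(1)," q",np.round(o["joints"],2))
E
python3 go.py 466 173 230 187.2
```

```text
t 0.2 p [ 122.  -536.   230.8] yaw 102.82 F [-0.1 -0.6 -0.9] M [ 0.03 -0.    0.01] grip 85.36292790683594
shift [ 615.     1.4 -492.7] 788.0 twist [  0.  -84.4   0.1]  q [-1.06  0.26  0.11 -0.   -1.42 -0.28]
```

```bash
python3 -m pendant '[{"xyz":[47,0,-38],"twist":[0,-6.5,0]},{"xyz":[94,0,-76],"twist":[0,-13,0]},{"xyz":[141,0,-114],"twist":[0,-19.5,0]},{"xyz":[188,0,-152],"twist":[0,-26,0]},{"xyz":[235,0,-190],"twist":[0,-32.5,0]}]' 0; python3 go.py 466 173 230 187.2
```

```text
t: 0.82
position: [255.4, -263.0, 231.0]
eef_rot: [[-0.713, 0.0, -0.701], [0.701, 0.001, -0.713], [0.001, -1.0, -0.001]]
contact_force: [2.0, -0.1, 0.9]
grip_width: 85.7
t 0.825 p [ 255.4 -263.   231. ] yaw 135.5 F [ 2.  -0.1  0.9] M [ 0.01 -0.24 -0.02] grip 85.69622832709432
shift [ 155.4    1.5 -458.5] 484.2 twist [  0.1 -51.7   0. ]  q [-0.37 -0.12 -0.3  -0.   -1.39 -0.41]
```

```bash
python3 -m pendant '[{"xyz":[19,0,-57],"twist":[0,-6.5,0]},{"xyz":[39,0,-115],"twist":[0,-13,0]},{"xyz":[58,0,-172],"twist":[0,-19.5,0]},{"xyz":[78,0,-229],"twist":[0,-26,0]},{"xyz":[97,0,-287],"twist":[0,-32.5,0]}]' 0; python3 go.py 466 173 230 187.2
```

```text
t: 1.45
position: [387.7, 11.8, 231.6]
eef_rot: [[-0.979, 0.001, -0.203], [0.203, 0.001, -0.979], [-0.001, -1.0, -0.002]]
contact_force: [1.3, -1.1, 0.3]
grip_width: 85.2
t 1.45 p [387.7  11.8 231.6] yaw 168.27 F [ 1.3 -1.1  0.3] M [-0.12 -0.18 -0.05] grip 85.2439966330716
shift [ -43.9    1.9 -173.7] 179.2 twist [  0.1 -18.9  -0.1]  q [ 0.44 -0.07 -0.26 -0.   -1.38 -0.64]
```

```bash
python3 -m pendant '[{"xyz":[-14.6,0.6,-57.9],"twist":[0,-6.3,0]},{"xyz":[-29.3,1.2,-115.8],"twist":[0,-12.6,0]},{"xyz":[-43.9,1.9,-173.7],"twist":[0,-18.9,0]},{"xyz":[-43.9,1.9,-173.7],"twist":[0,-18.9,0]},{"xyz":[-43.9,1.9,-173.7],"twist":[0,-18.9,0]}]' 0; python3 go.py 466 173 116 187.2
python3 - <<'E'
from m import *
for n in("side","top"): cv2.imwrite(f"pics/{n}1.png",eyes.camera(n)["color"])
a=cv2.imread("pics/top1.png");b=cv2.imread("pics/side1.png")
cv2.imwrite("pics/c1.png",np.hstack([cv2.resize(a[150:280,150:280],(400,400)),cv2.resize(b[190:320,325:455],(400,400))]))
E
```

```text
t: 2.08
position: [465.7, 172.8, 229.7]
eef_rot: [[-0.992, 0.0, 0.125], [-0.125, 0.001, -0.992], [-0.0, -1.0, -0.001]]
contact_force: [-0.5, 0.2, -0.7]
grip_width: 85.3
t 2.075 p [465.7 172.8 229.7] yaw -172.84 F [-0.5  0.2 -0.7] M [-0.03  0.06  0.  ] grip 85.33789113190205
shift [-2.000e-01  1.137e+02 -1.000e-01] 113.7 twist [ 0. -0. -0.]  q [ 0.67  0.15 -0.03 -0.   -1.39 -0.55]
```

View pics/c1.png

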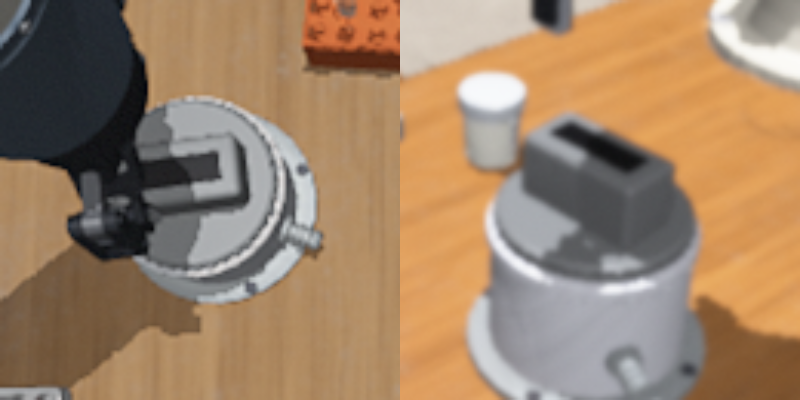

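The crops show the gripper's lower finger at about (182,218) in the top view and at the upper edge of the side crop, with the cover unmoved. I'll compare those positions with where the TCP should project.

```bash
python3 - <<'E'
from m import *
T=eyes.camera("top");S=eyes.camera("side");p=np.array([465.7,172.8,230])
for off in(0,45,-45): print(proj(T,p+[off,off*.12,0]),proj(S,p+[off,off*.12,0]))
cv2.imwrite("pics/s2.png",S["color"][100:300,250:500].repeat(3,0).repeat(3,1)); cv2.imwrite("pics/t2.png",T["color"][100:290,80:330].repeat(3,0).repeat(3,1))
E
```

```text
[[195.44854073 197.67232655]] [[391.16537886 196.45189007]]
[[193.27679767 173.94473315]] [[373.09651467 205.24678624]]
[[197.68433055 221.97658925]] [[407.80571339 188.34394647]]
```

View pics/s2.png

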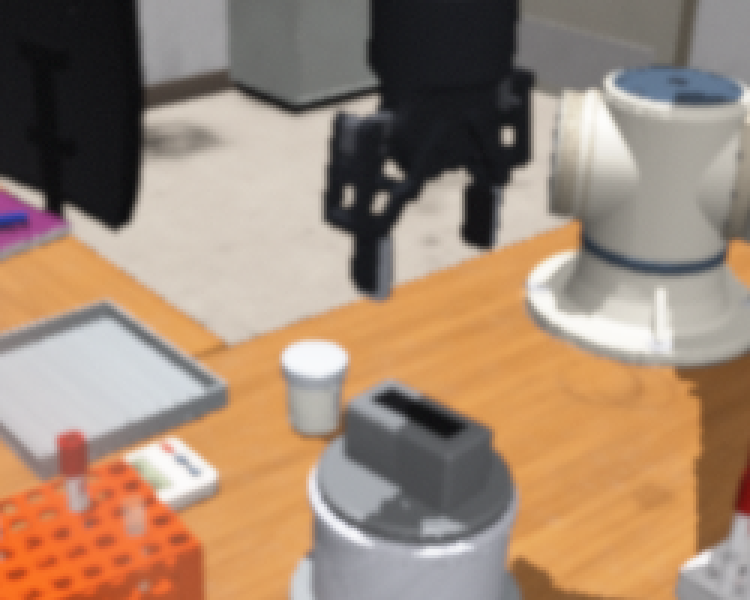

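View pics/t2.png

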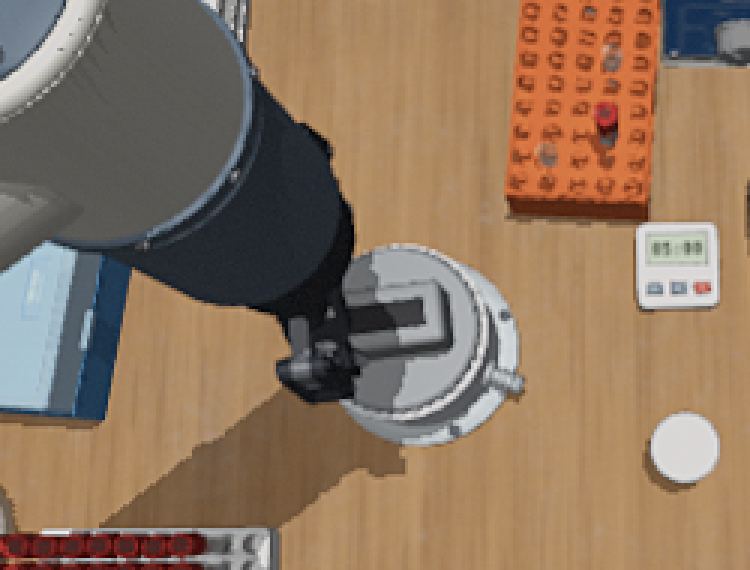

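The fingertips are at about (375,198) and (410,182) in the side view, as predicted given that the open pads stand farther back. I'm descending.

```bash
python3 -m pendant '[{"xyz":[0,50,0],"twist":[0,0,0]},{"xyz":[0,85,0],"twist":[0,0,0]},{"xyz":[0,105,0],"twist":[0,0,0]},{"xyz":[0,113.5,0],"twist":[0,0,0]},{"xyz":[0,113.5,0],"twist":[0,0,0]}]' 0; python3 go.py 466 173 116 187.2
python3 - <<'E'
from m import *
S=eyes.camera("side");T=eyes.camera("top")
cv2.imwrite("pics/s3.png",np.hstack([cv2.resize(S["color"][180:310,325:455],(400,400)),cv2.resize(T["color"][150:280,150:280],(400,400))]))
E
```

```text
t: 2.9
position: [466.1, 171.9, 117.4]
eef_rot: [[-0.992, 0.002, 0.123], [-0.123, 0.002, -0.992], [-0.003, -1.0, -0.002]]
contact_force: [-0.5, 0.2, 0.0]
grip_width: 85.2
t 2.9 p [466.1 171.9 117.4] yaw -172.93 F [-0.5  0.2  0. ] M [ 0.07 -0.05  0.02] grip 85.22931806997754
shift [-0.   1.4 -1.1] 1.8 twist [ 0.1 -0.1 -0.1]  q [ 0.67  0.22 -0.24 -0.   -1.11 -0.55]
```

View pics/s3.png

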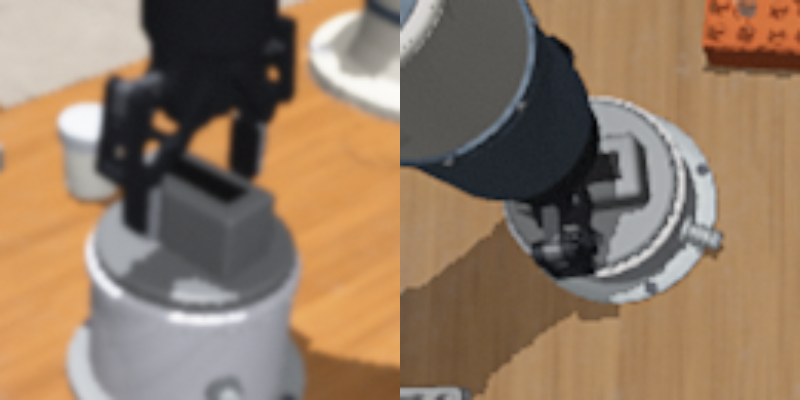

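The fingers straddle the block. I'll close lightly first and read the side forces.

```bash
for i in 1; do python3 -m pendant '[{"xyz":[0,0,0],"twist":[0,0,0]},{"xyz":[0,0,0],"twist":[0,0,0]},{"xyz":[0,0,0],"twist":[0,0,0]},{"xyz":[0,0,0],"twist":[0,0,0]},{"xyz":[0,0,0],"twist":[0,0,0]}]' 1 25; done; python3 go.py 466 173 116 187.2
```

```text
t: 3.62
position: [466.8, 172.5, 118.8]
eef_rot: [[-0.992, 0.004, 0.124], [-0.124, 0.003, -0.992], [-0.005, -1.0, -0.003]]
contact_force: [-3.1, 0.4, 5.9]
grip_width: 43.6
t 3.625 p [466.8 172.5 118.8] yaw -172.9 F [-3.1  0.4  5.9] M [-0.03  0.89  0.03] grip 43.64704453527398
shift [ 0.7  2.8 -0.5] 3.0 twist [ 0.1 -0.1 -0.3]  q [ 0.67  0.21 -0.24  0.   -1.11 -0.55]
```

```bash
python3 -m pendant '[{"xyz":[0,0,0],"twist":[0,0,0]},{"xyz":[0,0,0],"twist":[0,0,0]},{"xyz":[0,0,0],"twist":[0,-2,0]},{"xyz":[0,0,0],"twist":[0,-5,0]},{"xyz":[0,0,0],"twist":[0,-8,0]}]' 1 80; python3 go.py 466 173 118 187.2
```

```text
t: 4.25
position: [467.3, 172.7, 119.0]
eef_rot: [[-0.965, 0.005, 0.263], [-0.263, 0.004, -0.965], [-0.006, -1.0, -0.002]]
contact_force: [0.0, 0.2, 3.4]
grip_width: 42.4
t 4.25 p [467.3 172.7 119. ] yaw -164.73 F [0.  0.2 3.4] M [ 0.02  0.25 -0.14] grip 42.4389797696731
shift [ 1.2  1.  -0.6] 1.7 twist [ 0.1  8.1 -0.3]  q [ 0.67  0.21 -0.24  0.   -1.11 -0.4 ]
```

```bash
python3 -m pendant '[{"xyz":[0,0,0],"twist":[0,-3,0]},{"xyz":[0,0,0],"twist":[0,-6,0]},{"xyz":[0,0,0],"twist":[0,-9,0]},{"xyz":[0,0,0],"twist":[0,-12,0]}]' 1 80; python3 go.py 466 173 118 187.2
```

```text
t: 4.75
position: [467.5, 172.9, 119.0]
eef_rot: [[-0.888, 0.006, 0.461], [-0.461, 0.004, -0.888], [-0.007, -1.0, -0.001]]
contact_force: [-0.9, -0.1, 3.0]
grip_width: 42.9
t 4.75 p [467.5 172.9 119. ] yaw -152.57 F [-0.9 -0.1  3. ] M [ 0.26  0.38 -0.12] grip 42.94311120550115
shift [ 1.3  1.  -0.8] 1.9 twist [ 0.1 20.2 -0.4]  q [ 0.67  0.22 -0.24  0.   -1.11 -0.19]
```

```bash
python3 -m pendant '[{"xyz":[0,0,0],"twist":[0,-4,0]},{"xyz":[0,0,0],"twist":[0,-8,0]},{"xyz":[0,0,0],"twist":[0,-12,0]},{"xyz":[0,0,0],"twist":[0,-16,0]},{"xyz":[0,0,0],"twist":[0,-20,0]}]' 1 80; python3 go.py 466 173 118 187.2
python3 - <<'E'
from m import *
S=eyes.camera("side");T=eyes.camera("top")
cv2.imwrite("pics/s4.png",np.hstack([cv2.resize(S["color"][180:310,325:455],(400,400)),cv2.resize(T["color"][150:280,150:280],(400,400))]))
E
```

```text
t: 5.38
position: [467.6, 173.3, 119.0]
eef_rot: [[-0.674, 0.006, 0.739], [-0.739, 0.005, -0.674], [-0.007, -1.0, 0.001]]
contact_force: [-1.2, 0.4, 4.9]
grip_width: 42.8
t 5.375 p [467.6 173.3 119. ] yaw -132.37 F [-1.2  0.4  4.9] M [ 0.25  0.77 -0.09] grip 42.77216529053145
shift [ 1.3  1.  -1. ] 1.9 twist [ 0.1 40.4 -0.4]  q [ 0.67  0.22 -0.24  0.   -1.11  0.16]
```

View pics/s4.png

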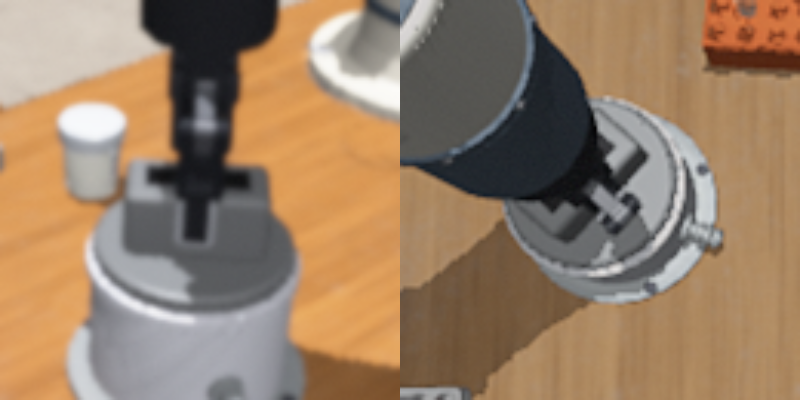

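The block has turned with the gripper by about 40°, and the outlet nozzle hasn't moved. I'll go on in small steps and watch Mz.

```bash
python3 -m pendant '[{"xyz":[0,0,0],"twist":[0,-2,0]},{"xyz":[0,0,0],"twist":[0,-4,0]},{"xyz":[0,0,0],"twist":[0,-6,0]},{"xyz":[0,0,0],"twist":[0,-7,0]}]' 1 80; python3 go.py 466 173 118 187.2
```

```text
t: 5.98
position: [467.6, 173.2, 119.0]
eef_rot: [[-0.579, 0.006, 0.815], [-0.815, 0.005, -0.579], [-0.007, -1.0, 0.002]]
contact_force: [-1.1, 0.4, 4.1]
grip_width: 42.3
t 5.975 p [467.6 173.2 119. ] yaw -125.4 F [-1.1  0.4  4.1] M [ 0.28  0.77 -0.1 ] grip 42.31763415295915
shift [ 1.1  1.  -1.2] 1.9 twist [ 0.  47.4 -0.4]  q [ 0.67  0.22 -0.24  0.   -1.11  0.28]
```

```bash
python3 -m pendant '[{"xyz":[0,0,0],"twist":[0,-2,0]},{"xyz":[0,0,0],"twist":[0,-4,0]},{"xyz":[0,0,0],"twist":[0,-6,0]}]' 1 80; python3 go.py 466 173 118 187.2
```

```text
t: 6.35
position: [468.0, 173.6, 119.3]
eef_rot: [[-0.489, 0.007, 0.872], [-0.872, 0.005, -0.489], [-0.008, -1.0, 0.003]]
contact_force: [-1.1, 2.0, 4.2]
grip_width: 43.1
t 6.35 p [468.  173.6 119.3] yaw -119.26 F [-1.1  2.   4.2] M [ 0.69  0.44 -0.1 ] grip 43.11668870523613
shift [ 1.5  1.3 -1.5] 2.5 twist [ 0.  53.5 -0.5]  q [ 0.67  0.22 -0.24  0.   -1.11  0.39]
```

```bash
python3 -m pendant '[{"xyz":[0,0,0],"twist":[0,-2,0]},{"xyz":[0,0,0],"twist":[0,-4,0]},{"xyz":[0,0,0],"twist":[0,-6,0]}]' 1 80; python3 go.py 466 173 118 187.2
```

```text
t: 6.72
position: [468.3, 173.9, 119.7]
eef_rot: [[-0.393, 0.008, 0.92], [-0.92, 0.006, -0.393], [-0.009, -1.0, 0.005]]
contact_force: [-1.6, 1.6, 5.8]
grip_width: 43.0
t 6.725 p [468.3 173.9 119.7] yaw -113.11 F [-1.6  1.6  5.8] M [ 0.76  0.59 -0.05] grip 43.03880696330117
shift [ 1.8  1.6 -1.8] 3.0 twist [-0.  59.7 -0.6]  q [ 0.67  0.21 -0.24  0.   -1.11  0.5 ]
```

```bash
python3 -m pendant '[{"xyz":[0,0,0],"twist":[0,-2,0]},{"xyz":[0,0,0],"twist":[0,-4,0]},{"xyz":[0,0,0],"twist":[0,-5,0]}]' 1 80; python3 go.py 466 173 118 187.2
```

```text
t: 7.1
position: [468.4, 173.5, 119.7]
eef_rot: [[-0.309, 0.008, 0.951], [-0.951, 0.005, -0.309], [-0.007, -1.0, 0.006]]
contact_force: [-0.3, -0.3, 5.7]
grip_width: 42.7
t 7.1 p [468.4 173.5 119.7] yaw -108.01 F [-0.3 -0.3  5.7] M [-0.22  0.55 -0.27] grip 42.69784754922548
shift [ 1.2  1.7 -2.1] 3.0 twist [-0.1 64.8 -0.6]  q [ 0.67  0.21 -0.24  0.   -1.11  0.59]
```

```bash
python3 -m pendant '[{"xyz":[0,0,0],"twist":[0,-1.5,0]},{"xyz":[0,0,0],"twist":[0,-3,0]},{"xyz":[0,0,0],"twist":[0,-3,0]}]' 1 80; python3 go.py 466 173 118 187.2
```

```text
t: 7.48
position: [468.4, 172.9, 119.7]
eef_rot: [[-0.258, 0.008, 0.966], [-0.966, 0.004, -0.258], [-0.006, -1.0, 0.006]]
contact_force: [0.4, -1.3, 5.4]
grip_width: 43.3
t 7.475 p [468.4 172.9 119.7] yaw -104.98 F [ 0.4 -1.3  5.4] M [-0.29  0.57 -0.54] grip 43.34457787401628
shift [ 0.5  1.7 -2.3] 2.9 twist [-0.1 67.8 -0.5]  q [ 0.67  0.21 -0.24  0.   -1.11  0.64]
```

Mz grew by 0.27 N·m over 3°, which matches the rubber mount's stiffness. So the cover is at its stop, about 64° round. I'll ease back about 4° to unload the mount, then lift.

```bash
python3 -m pendant '[{"xyz":[0,0,0],"twist":[0,2,0]},{"xyz":[0,0,0],"twist":[0,4,0]},{"xyz":[0,-2,0],"twist":[0,4,0]},{"xyz":[0,-4,0],"twist":[0,4,0]},{"xyz":[0,-6,0],"twist":[0,4,0]}]' 1 80; python3 go.py 466 173 118 187.2
```

```text
t: 8.1
position: [468.2, 172.7, 125.4]
eef_rot: [[-0.325, 0.007, 0.946], [-0.946, 0.004, -0.325], [-0.006, -1.0, 0.005]]
contact_force: [1.1, -0.3, -1.3]
grip_width: 43.1
t 8.1 p [468.2 172.7 125.4] yaw -108.96 F [ 1.1 -0.3 -1.3] M [ 0.01 -0.32 -0.09] grip 43.11087995002066
shift [ 0.5  7.4 -2.2] 7.7 twist [-0.1 63.8 -0.5]  q [ 0.67  0.21 -0.23  0.   -1.12  0.57]
```

Force is low and it is rising freely, so I'll keep lifting.

```bash
python3 -m pendant '[{"xyz":[0,-5,0],"twist":[0,0,0]},{"xyz":[0,-10,0],"twist":[0,0,0]},{"xyz":[0,-15,0],"twist":[0,0,0]},{"xyz":[0,-20,0],"twist":[0,0,0]},{"xyz":[0,-25,0],"twist":[0,0,0]}]' 1 80; python3 go.py 466 173 118 187.2
python3 - <<'E'
from m import *
S=eyes.camera("side");T=eyes.camera("top")
cv2.imwrite("pics/s5.png",np.hstack([cv2.resize(S["color"][180:310,325:455],(400,400)),cv2.resize(T["color"][150:280,150:280],(400,400))]))
E
```

```text
t: 8.72
position: [467.9, 172.6, 150.7]
eef_rot: [[-0.325, 0.007, 0.946], [-0.946, 0.004, -0.325], [-0.006, -1.0, 0.005]]
contact_force: [0.2, 0.2, -2.8]
grip_width: 42.7
t 8.725 p [467.9 172.6 150.7] yaw -108.96 F [ 0.2  0.2 -2.8] M [-0.04  0.   -0.03] grip 42.74712228186799
shift [ 0.4 32.7 -2.1] 32.8 twist [-0.1 63.8 -0.5]  q [ 0.67  0.19 -0.19  0.   -1.19  0.57]
```

View pics/s5.png

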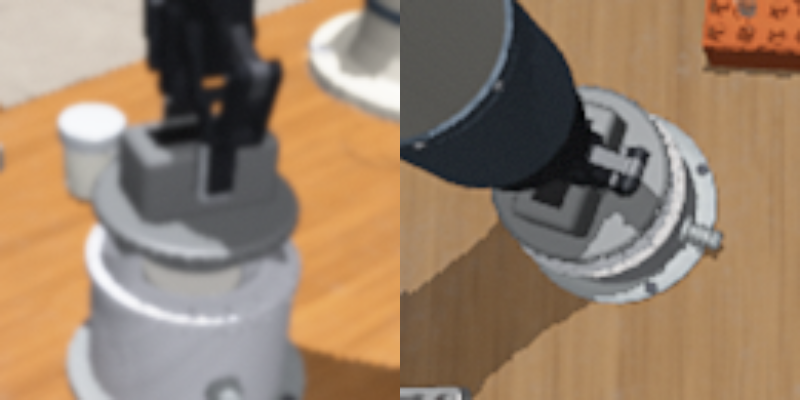

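The cover is off and level, carrying about 2.8 N of weight. I'll raise it and carry it across.

```bash
python3 -m pendant '[{"xyz":[0,-15,0],"twist":[0,0,0]},{"xyz":[0,-35,0],"twist":[0,0,0]},{"xyz":[0,-50,0],"twist":[0,0,0]}]' 1 80; python3 go.py 513 -192 200 251
```

```text
t: 9.2
position: [468.0, 172.6, 201.9]
eef_rot: [[-0.325, 0.009, 0.946], [-0.946, 0.005, -0.325], [-0.007, -1.0, 0.007]]
contact_force: [-0.2, -0.1, -4.5]
grip_width: 42.8
t 9.2 p [468.  172.6 201.9] yaw -108.95 F [-0.2 -0.1 -4.5] M [-0.01 -0.03  0.02] grip 42.77741781690436
shift [330.2   0.6 161. ] 367.4 twist [-0.4  0.  -0.4]  q [ 0.67  0.16 -0.09  0.   -1.31  0.57]
```

```bash
python3 -m pendant '[{"xyz":[20,0,10],"twist":[-0.1,0,-0.1]},{"xyz":[60,0,29],"twist":[-0.2,0,-0.2]},{"xyz":[105,0,51],"twist":[-0.4,0,-0.4]},{"xyz":[150,0,73],"twist":[-0.4,0,-0.4]},{"xyz":[190,0,93],"twist":[-0.4,0,-0.4]}]' 1 80; python3 go.py 513 -192 200 251
```

```text
t: 9.82
position: [494.1, -38.9, 201.2]
eef_rot: [[-0.325, -0.0, 0.946], [-0.946, 0.0, -0.325], [-0.0, -1.0, -0.001]]
contact_force: [1.4, 0.5, -3.5]
grip_width: 42.7
t 9.825 p [494.1 -38.9 201.2] yaw -108.97 F [ 1.4  0.5 -3.5] M [ 0.02 -0.12  0.05] grip 42.66325529768089
shift [138.6   1.1  67.6] 154.3 twist [ 0.  0. -0.]  q [ 0.24  0.16 -0.09 -0.   -1.32  1.  ]
```

```bash
python3 -m pendant '[{"xyz":[45,0,22],"twist":[0,0,0]},{"xyz":[85,0,42],"twist":[0,0,0]},{"xyz":[120,0,58],"twist":[0,0,0]},{"xyz":[138.5,1,67.5],"twist":[0,0,0]},{"xyz":[138.5,1,67.5],"twist":[0,0,0]}]' 1 80; python3 go.py 513 -192 60 251
python3 - <<'E'
from m import *
S=eyes.camera("side");T=eyes.camera("top")
cv2.imwrite("pics/s6.png",np.hstack([cv2.resize(S["color"][120:280,200:360],(400,400)),cv2.resize(T["color"][120:280,280:440],(400,400))]))
E
```

```text
t: 10.45
position: [512.7, -193.0, 199.5]
eef_rot: [[-0.327, -0.002, 0.945], [-0.945, 0.001, -0.327], [-0.0, -1.0, -0.002]]
contact_force: [0.1, 0.1, -3.7]
grip_width: 42.7
t 10.45 p [ 512.7 -193.   199.5] yaw -109.1 F [ 0.1  0.1 -3.7] M [0.12 0.03 0.01] grip 42.67554539701334
shift [ -1.  139.5   0.2] 139.5 twist [ 0.1 -0.1 -0. ]  q [-0.07  0.26  0.04 -0.   -1.35  1.31]
```

View pics/s6.png

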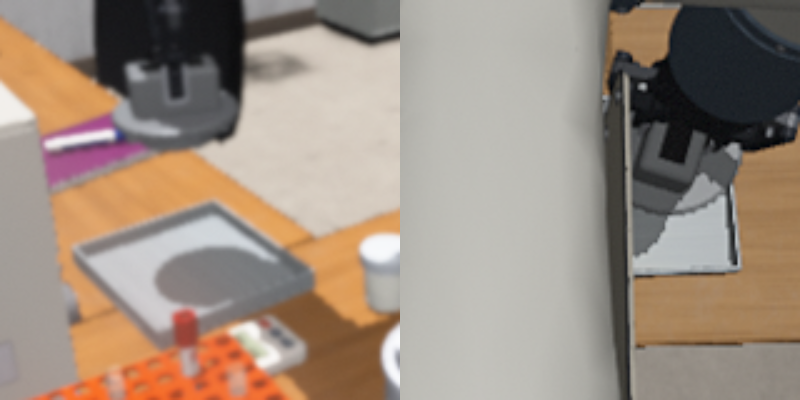

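The cover hangs over the tray, upright and centred, with the shadow falling inside it. Now the descent.

```bash
python3 -m pendant '[{"xyz":[0,30,0],"twist":[0,0,0]},{"xyz":[0,65,0],"twist":[0,0,0]},{"xyz":[0,98,0],"twist":[0,0,0]},{"xyz":[0,120,0],"twist":[0,0,0]},{"xyz":[-1,130,0],"twist":[0,0,0]}]' 1 80; python3 go.py 513 -192 46.5 251
```

```text
t: 11.18
position: [512.4, -189.5, 68.8]
eef_rot: [[-0.324, -0.003, 0.946], [-0.946, 0.001, -0.324], [-0.0, -1.0, -0.003]]
contact_force: [-0.3, -0.2, -2.4]
grip_width: 43.0
t 11.175 p [ 512.4 -189.5   68.8] yaw -108.93 F [-0.3 -0.2 -2.4] M [ 0.04 -0.1   0.03] grip 43.02739877433599
shift [ 2.2 22.3  1.4] 22.5 twist [ 0.2  0.1 -0. ]  q [-0.07  0.36 -0.18 -0.   -1.04  1.31]
```

```bash
python3 -m pendant '[{"xyz":[0,5,0],"twist":[0,0,0]},{"xyz":[0,9,0],"twist":[0,0,0]},{"xyz":[0,12,0],"twist":[0,0,0]},{"xyz":[0,14,0],"twist":[0,0,0]},{"xyz":[0,15,0],"twist":[0,0,0]}]' 1 80; python3 go.py 513 -192 46.5 251
python3 - <<'E'
from m import *
S=eyes.camera("side")
cv2.imwrite("pics/s7.png",cv2.resize(S["color"][170:280,210:350],(763,600)))
E
```

```text
t: 11.8
position: [512.4, -189.6, 53.9]
eef_rot: [[-0.325, -0.003, 0.946], [-0.946, 0.001, -0.325], [-0.0, -1.0, -0.003]]
contact_force: [-0.1, -0.4, -3.2]
grip_width: 42.7
t 11.8 p [ 512.4 -189.6   53.9] yaw -108.94 F [-0.1 -0.4 -3.2] M [-0. -0.  0.] grip 42.67368007396185
shift [2.1 7.4 1.3] 7.8 twist [ 0.2  0.1 -0. ]  q [-0.07  0.37 -0.2  -0.   -1.    1.31]
```

View pics/s7.png

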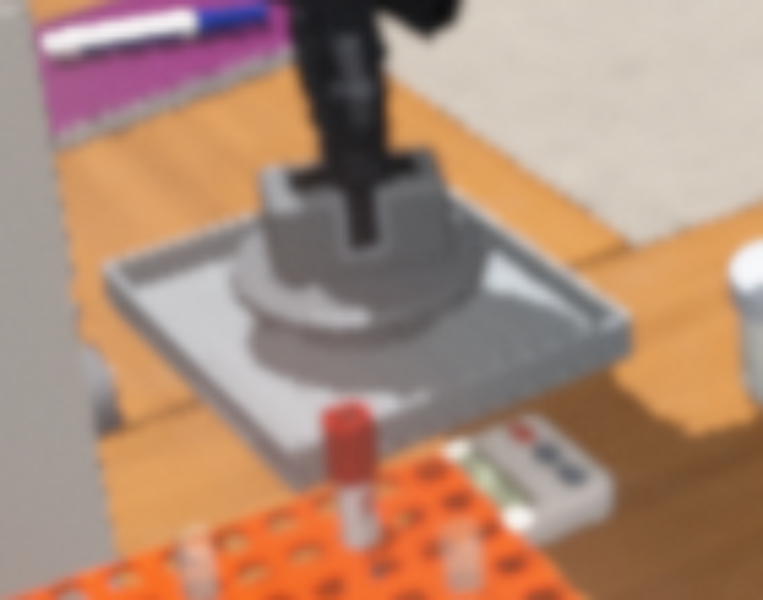

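The cover hovers level over the middle of the tray, just above the floor. I'll lower it slowly to contact.

```bash
python3 -m pendant '[{"xyz":[0,1.5,0],"twist":[0,0,0]},{"xyz":[0,3,0],"twist":[0,0,0]},{"xyz":[0,4.5,0],"twist":[0,0,0]},{"xyz":[0,6,0],"twist":[0,0,0]}]' 1 80; python3 go.py 513 -192 46.5 251
```

```text
t: 12.35
position: [512.3, -189.6, 47.7]
eef_rot: [[-0.325, -0.003, 0.946], [-0.946, 0.001, -0.325], [-0.0, -1.0, -0.003]]
contact_force: [-0.3, 0.3, -2.5]
grip_width: 43.0
t 12.35 p [ 512.3 -189.6   47.7] yaw -108.94 F [-0.3  0.3 -2.5] M [ 0.02  0.04 -0.03] grip 43.03784838202359
shift [2.1 1.2 1.4] 2.8 twist [ 0.2  0.1 -0. ]  q [-0.07  0.38 -0.21 -0.   -0.99  1.31]
```

```bash
python3 -m pendant '[{"xyz":[0,1,0],"twist":[0,0,0]},{"xyz":[0,1.5,0],"twist":[0,0,0]},{"xyz":[0,2,0],"twist":[0,0,0]}]' 1 80; python3 go.py 513 -192 46.5 251
```

```text
t: 12.72
position: [512.3, -189.6, 46.2]
eef_rot: [[-0.324, -0.003, 0.946], [-0.946, 0.001, -0.324], [-0.0, -1.0, -0.003]]
contact_force: [-2.1, 1.5, 3.5]
grip_width: 42.9
t 12.725 p [ 512.3 -189.6   46.2] yaw -108.92 F [-2.1  1.5  3.5] M [0.64 0.87 0.07] grip 42.8841991357931
shift [ 2.  -0.3  1.4] 2.5 twist [ 0.2  0.1 -0. ]  q [-0.07  0.38 -0.21 -0.   -0.98  1.31]
```

Contact with about 6 N of added upward force. I'll soften the grip, then open.

```bash
python3 -m pendant '[{"xyz":[0,0,0],"twist":[0,0,0]},{"xyz":[0,0,0],"twist":[0,0,0]},{"xyz":[0,0,0],"twist":[0,0,0]}]' 1 20; python3 -m pendant '[{"xyz":[0,0,0],"twist":[0,0,0]},{"xyz":[0,0,0],"twist":[0,0,0]},{"xyz":[0,0,0],"twist":[0,0,0]},{"xyz":[0,0,0],"twist":[0,0,0]},{"xyz":[0,0,0],"twist":[0,0,0]}]' 0.1 20; python3 go.py 513 -192 200 251
python3 - <<'E'
from m import *
S=eyes.camera("side")
cv2.imwrite("pics/s8.png",cv2.resize(S["color"][170:280,210:350],(763,600)))
E
```

```text
t: 13.1
position: [512.5, -189.6, 46.2]
eef_rot: [[-0.324, -0.002, 0.946], [-0.946, 0.001, -0.324], [-0.0, -1.0, -0.003]]
contact_force: [0.1, 0.3, -1.8]
grip_width: 42.6
t: 13.72
position: [512.5, -189.6, 46.2]
eef_rot: [[-0.324, -0.002, 0.946], [-0.946, 0.001, -0.324], [-0.0, -1.0, -0.003]]
contact_force: [-0.6, 0.4, -1.3]
grip_width: 76.8
t 13.725 p [ 512.5 -189.6   46.2] yaw -108.92 F [-0.6  0.4 -1.3] M [-0.01 -0.03 -0.02] grip 76.84021619445897
shift [   2.1 -153.8    0.8] 153.8 twist [ 0.1  0.1 -0. ]  q [-0.07  0.38 -0.21 -0.   -0.98  1.31]
```

View pics/s8.png

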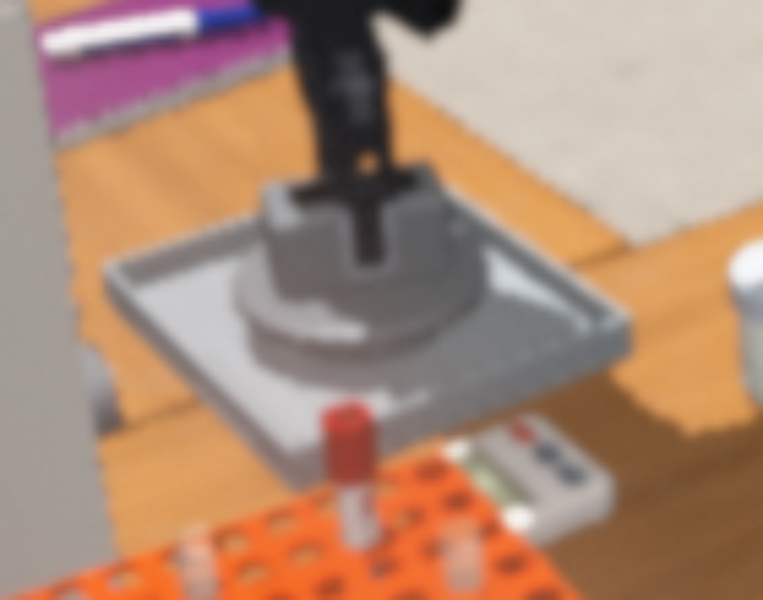

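The cover is standing on the tray floor and the fingers are clear of it. I'll open fully and retreat upward.

```bash
python3 -m pendant '[{"xyz":[0,0,0],"twist":[0,0,0]},{"xyz":[0,-15,0],"twist":[0,0,0]},{"xyz":[0,-45,0],"twist":[0,0,0]},{"xyz":[0,-90,0],"twist":[0,0,0]},{"xyz":[0,-140,0],"twist":[0,0,0]}]' 0 20
python3 -m pendant '[{"xyz":[-20,-20,-10],"twist":[0,0,0]},{"xyz":[-60,-30,-20],"twist":[0,0,0]},{"xyz":[-110,-30,-40],"twist":[0,0,0]},{"xyz":[-160,-30,-55],"twist":[0,0,0]},{"xyz":[-210,-30,-70],"twist":[0,0,0]}]'
python3 -m pendant '[{"xyz":[-50,0,-20],"twist":[0,0,0]},{"xyz":[-50,0,-20],"twist":[0,0,0]}]'
python3 - <<'E'
from m import *
S=eyes.camera("side");T=eyes.camera("top")
cv2.imwrite("pics/s9.png",np.hstack([cv2.resize(S["color"][150:290,210:350],(400,400)),cv2.resize(T["color"][130:270,280:420],(400,400))]));cv2.imwrite("pics/t9.png",T["color"])
E
```

```text
t: 14.4
position: [512.5, -189.8, 188.5]
eef_rot: [[-0.324, -0.002, 0.946], [-0.946, 0.001, -0.324], [-0.0, -1.0, -0.002]]
contact_force: [0.7, -1.2, 0.7]
grip_width: 85.6
t: 15.02
position: [514.3, 33.1, 220.1]
eef_rot: [[-0.324, -0.0, 0.946], [-0.946, 0.001, -0.324], [-0.001, -1.0, -0.001]]
contact_force: [0.2, -0.0, 0.0]
grip_width: 85.1
t: 15.28
position: [511.4, 89.9, 221.3]
eef_rot: [[-0.32, 0.001, 0.947], [-0.947, 0.002, -0.32], [-0.002, -1.0, 0.0]]
contact_force: [-0.4, 0.3, -0.0]
grip_width: 85.3
```

View pics/s9.png

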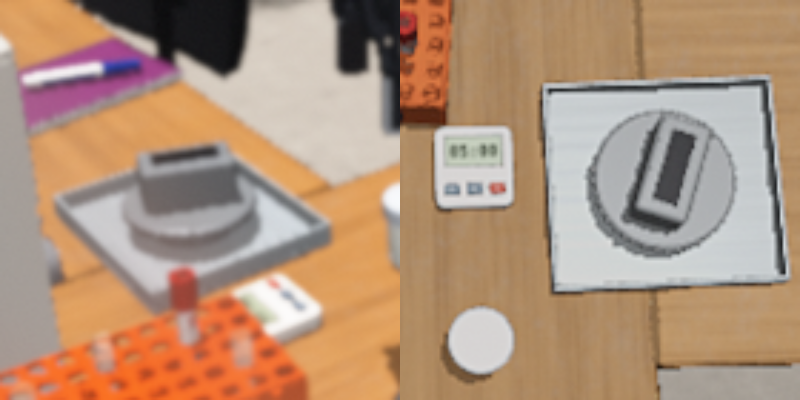

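View pics/t9.png

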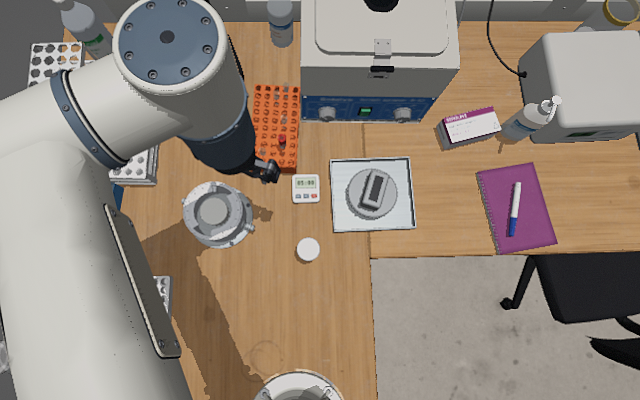

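The cover stands flat at about (372,193), in the middle of the tray. The cup at (308,250) and the timer at (306,188) are unmoved, and the housing is open. One numeric check before handing in.

```bash
python3 - <<'E'
from m import *
from station import job
T=eyes.camera("top");S=eyes.camera("side");R=[]
for c,b in((T,(355,390,165,215)),(S,(255,295,198,210))):
    L,off=slot(c,b,75); k=max(L,key=lambda q:q[1]); R.append(k[0]); print(k[0],k[1],onz(c,*k[0],76.5).round(1))
print(tri(T,R[0],S,R[1]))
d=cv2.absdiff(cv2.imread("pics/top0.png"),T["color"]).max(2); print("cup/timer diff",d[235:265,293:323].max(),d[172:206,290:322].max())
print(arm.get_obs()["contact_force"])
E
```

```text
[375.93854749 187.8547486 ] 179 [ 512.6 -191.3   76.5]
[275.02941176 203.73529412] 34 [ 509.7 -187.7   76.5]
(array([ 510.76290791, -190.04856793,   76.44616438]), np.float64(4.23413212216504))
cup/timer diff 12 11
[ 0.31716793 -0.48948516 -0.62978678]
```

```bash
python3 -c "
from station import job
print(job.job_done())"
```

```text
the job is handed in; nothing more can be done
None
```

The cover is off the housing and standing right way up in the middle of the tray. The job was handed in after about 15.5 s of the 51 s; the hand-in gave no verdict.

- **Unlocking:** I gripped the block at 80 N and turned the cover anticlockwise. It met its stop at about 64–68°, where the wrist torque rose to 0.54 N·m. By the spring rate that is about 0.09 rad of mount twist, against the 0.25 rad limit; I did not measure the mount directly. I then backed off about 4° and lifted it straight up, with the wrist force reading about its own weight.
- **Setting down:** I lowered it onto the tray at about 1.5 mm per row until the floor carried about 6 N. Then I softened the grip, opened the fingers and moved the arm clear.
- **Last checks:**
  - **Position:** the top view puts the block's centre at (512.6, −191.3), about 1 mm from the tray centre I measured at (512.5, −192.4).
  - **Height:** the two views together give 76.4 mm for the block's top, against 76.5 mm expected with the cover on the floor.
  - **Bystanders:** the cup and timer look unchanged from the first top picture.
  - **Contact:** wrist forces were under 1 N.
- **Disagreement:** the two cameras' sight lines missed each other by 4.2 mm. The side view caught only part of the slot, so I relied on the top view; the gap is well inside the 37 and 47 mm allowed.

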